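# Load a ring carrier through the light flap of a laser marking cabinet

### The job

Load the ring for marking: lay the ring carrier flat between the rails of the cabinet's infeed trough, nose towards the orange flap, and let go of it there. Then take it again by the black grip at its tail and push it in through the flap until the vice is fully home against the sprung stop inside, gently so that the stop is not forced back, with the seat switch pressed in and the flap dropped shut behind the vice. Let go, and leave the other things on the bench where they are.

Things in the scene. Friction and masses are not known exactly. Their poses are not given: they have to be found in the camera images.
- carrier: Ring carrier, 0.42 kg: steel vice block 60 (x) x 44 (y) x 22 mm high, wooden jaws on it (26 mm wide in y, 33 mm high) holding a brass signet ring (top at 44 mm); behind it an aluminium tongue 16 mm wide, 5 mm thick, to x = -200 mm. Origin: underside, under the block's middle; +x to the nose, z up. Balances near x = -14 mm: carry it there, taking the block across its 44 mm width.
- nose (a point): Foot of the carrier's nose face (front of the vice block), at x = +30 mm of the carrier, on its underside. Axes as the carrier's. At home this face rests on the depth stop inside the cabinet.
- tail_grip (a point): Point in the black upright grip at the carrier's tail, 24 mm above the carrier's underside, at carrier x = -185 mm. The grip is 30 mm long (carrier x), 14 mm wide (carrier y) and 34 mm high, measured from the carrier's underside. Axes as the carrier's.
- marker: White and grey laser marking cabinet, fixed, 150 mm deep (x), 190 wide (y), 210 high, with an aluminium infeed bed 70 mm wide standing 160 mm out of its front. Origin: on the bench under the middle of the gate; +x is the infeed direction (into the cabinet), z up. Front wall (x = 0) and low roof are 103 mm high (red stop button 124) to x = 47 mm, then the hood rises to 173 mm.
- gate (a point): Middle of the gate on the surface of the infeed bed, 22 mm above the bench; axes as the cabinet's (+x inward). The gate is 54 mm wide, 60 mm high above the bed. Two guide rails on the bed, 6 mm high and 50 mm apart inside, run along x from 126 mm before the gate (flared there) to 136 mm behind it; the trough is the strip of bed between them.
- bed_end (a point): Middle of the outer end of the infeed bed, on its surface, 160 mm before the gate. Beyond it the carrier's tongue and tail may hang over free.
- flap (a joint): Orange light flap in the gate, hinged along its top edge 58 mm above the bed, 50 mm wide, lower edge 8 mm above the bed (the tongue passes under). 0 = hanging shut, grows as it swings inward (to 1.5 rad). It cannot swing outward: a vice that has passed cannot be drawn back. It falls shut by weight and a light spring once the vice's rear is some 35 mm behind the gate.
- seat_switch (a joint): Brass spring pin in the face of the depth stop that stands across the trough inside: 0 = out, 0.008 m = flush with the stop's face. Full press takes under 1 N; the carrier's friction keeps it in. The stop is clamped where the last user set it: the nose comes home against its face somewhere from 97 to 125 mm behind the gate; where is not told and must be felt.
- stop_buffer (a joint): Spring buffer of the depth stop (44 mm wide, 24 high): its face stands firm at 0 up to a push of 10 N, beyond that it yields inward (12 N at 6 mm, 12 mm at most) and springs back, pushing a carrier that is let go home to 0. Feel for the rise of force above the carrier's sliding friction (up to 5 N) and stop there: pushed back more than 4 mm counts as forced.
- glue_pot: Amber jar with a black cap, 42 mm across, 54 mm high; bystander. Origin at the middle of its underside.
- dropper: Clear square dropper bottle, 30 mm wide, 86 mm high; bystander. Origin at the middle of its underside.
- cup: Spun aluminium cup standing upside down, 57 mm across, 48 mm high; bystander. Origin at the middle of its underside.

How it is judged:
By the outcome, as a careful person would: the job done as asked, in the order asked, and still so for the second after the job is handed in, with the robot touching nothing.
It also fails if it takes over 54 s, if anything falls off the work surface, if the arm or the gripper's body presses on something with over 40 N, if the wrist force passes 120 N, or if a joint passes its speed limit or range.

### The arm

A 6-joint arm with a two-finger parallel gripper is mounted at the origin on the work surface; the furniture and walls round the work are solid. World frame = base frame: x ahead of the robot, y to its left, z up, the work surface at z = 0. Lengths are in m, angles in degrees, forces in N, time in s.
With the tool pointing down it reaches from about 0.25 to 0.725 m from the base axis. Payload 9.7 kg.
Tool frame: the origin (TCP) lies at the very end of the fingers, on their centre line; the grasp point (between the pads) lies 19 mm behind it (bot.grip_depth is the distance from the TCP to the grasp point, in m); z points along the fingers, y is the direction in which the jaws open and shut (so a half turn about z gives the same grasp; the last joint's range is limited). The gripper opens to 85 mm and grips with 20 to 120 N. Pads are 22 mm wide; open, the fingers measure 114 mm over their backs; the gripper's body (76 mm by 85 mm) begins 54 mm behind the grasp point. The pads swing forward as they close: fully open they stand 13 mm farther back than shut.
Start: joints at [71.104, 4.979, 10.078, 95.1, 0, 90], TCP at [0.178, 0.52, 0.231] pointing down, gripper open.
Joint ranges: [-179.16, 179.16], [-48.56, 103.87], [-65.8, 70.77], [-126.05, 130.52], [-82.76, 87.17], [-180, 180]. Speed limits (degrees/s): [127.2, 127.2, 147.25, 180, 180, 180].

### API

Orientations are given as [roll, pitch, yaw] about the fixed x, y, z axes, in that order (R = Rz(yaw) Ry(pitch) Rx(roll)).
In Python, from workcell import bot, viewer gives the robot as it stands.
- The arm moves only by the tool arm_command, never from a script. Its argument "motion" is a list of rows, each a list of 3 entries, a list of its own where there are three numbers: the opening, from 0 (shut) to 1 (fully open), then the shift along the tool's x, y, z in units of 60 mm (1.0 is 60 mm), then the turn, a rotation vector about the tool's x, y, z in units of 6 degrees (1.0 is 6 degrees). A call has 1 to 12 rows; each row shifts and turns the commanded pose from where the row before left it, along the tool's axes as they then stand; what a row does not reach is not made up. A row lasts 1/8 s, in which the tool goes at most 62.5 mm and 10.7 degrees, less where a joint would pass 70% of its speed; a pose out of reach is approached as far as the arm can. A call is refused whole if a number of a shift passes 1 or a number of a turn 1, either way. A call with a gripper value outside its range is refused whole. The fingers move at their own pace and stop on an object; "newtons" is the grip in N (left out, the last holds). Time passes only in rows, so rows that do not move let the fingers close. It gives the time, the measured TCP pose, the force and the opening at its end, in the units of the state.
- bot.get_obs(): the state, without advancing time (a new reading comes with each control period).
- viewer.camera(name): name is "side" or "top"; returns the picture (400x640x3 uint8, blue, green, red); there is no depth.
- viewer.calibration(name): a dict with "fx", "fy", "cx", "cy" (pixels), "k1" (the pictures are not rectified: a ray, as slopes to the right and down, at radius r is drawn at 1 + k1 r^2 times it, then the intrinsics apply), "T" (4x4, takes a point from camera to world coordinates). Camera axes: x right, y down, z forward; pixel columns grow to the right and rows downward; lengths in m; the calibration is good to about 2 mm. A picture is of the moment at which its call begins. calibration takes no time and is no camera call.
- bot.job_done(): hands the job in, once; it reports no verdict.
The state is a dict: "time": time; "q": joint angles; "qd": joint speeds; "joint_efforts": joint torques, N m; "ee_pos": TCP position; "tcp_rot": TCP orientation; "wrist_force": force on the tool from outside, world axes, zero at the start; "torque": the same for the moment, N m; "opening": finger opening in m.
Only numpy, scipy, OpenCV 4.12 (cv2) and the standard library are available. Lean on these libraries where they do the work, as an engineer would, in place of code of your own. Each camera call takes 0.05 s, during which the arm holds its last target.

## Working session

There is one attempt and no reset: what is moved stays moved. The work goes in short steps, Python scripts to look and compute and a tool call to move; the robot and the scene stay as the last step left them, time stands still between calls to the robot, and variables do not carry over. Pictures are saved under pics/ and viewed, and the job is handed in when it is done.

Besides the shell and the picture viewer there is one more tool, called after "Request:" as name(argument=value, ...) on one line, values as JSON. arm_command: Moves the arm, as the interface text tells. Its arguments: {"type":"object","properties":{"motion":{"type":"array"},"newtons":{"type":"number"}},"required":["motion"]}

```bash
mkdir -p pics; ls; python3 - <<'E'
from workcell import bot, viewer
import cv2
for n in ("side","top"):
    cv2.imwrite(f"pics/{n}0.png",viewer.camera(n)); print(n,viewer.calibration(n))
print(bot.get_obs(),bot.grip_depth)
E
```

```text
pics
side {'fx': 374.33392893382194, 'fy': 374.33392893382194, 'cx': 321.948753293728, 'cy': 206.892260648276, 'k1': -0.08456889131062136, 'T': array([[-0.29199907,  0.47931904, -0.82764111,  1.29227152],
       [ 0.95636671,  0.13731628, -0.25788942,  0.05381515],
       [-0.00996271, -0.86683187, -0.498501  ,  0.52604703],
       [ 0.        ,  0.        ,  0.        ,  1.        ]])}
top {'fx': 455.3177485610921, 'fy': 455.3177485610921, 'cx': 320.72720014889705, 'cy': 199.09431058176415, 'k1': -0.1312069910499921, 'T': array([[ 0.02382299, -0.99685028,  0.07564383,  0.43609378],
       [-0.99968673, -0.02317305,  0.00945835, -0.16989353],
       [-0.00767566, -0.07584545, -0.99709004,  1.35959977],
       [ 0.        ,  0.        ,  0.        ,  1.        ]])}
{'time': 0.1, 'q': array([7.11043478e+01, 5.00764362e+00, 1.00379349e+01, 9.50996821e+01,
       5.04574753e-04, 9.00008702e+01]), 'qd': array([ 0.0510724 , -0.06471777,  0.15891592,  0.07429032, -0.10436626,
       -0.12416388]), 'joint_efforts': array([ 6.25249540e-04, -5.21558297e+01,  4.65654051e+01,  1.59614731e-02,
       -3.05513174e-05, -1.12897749e-05]), 'ee_pos': array([0.17804359, 0.52015931, 0.23064741]), 'tcp_rot': array([-1.79930609e+02, -5.03520489e-04,  1.61103477e+02]), 'wrist_force': array([-0.76919825, -0.1849648 , -0.21964118]), 'torque': array([0.01503148, 0.02486111, 0.0117798 ]), 'opening': 0.08523999277291282} 0.0187
```

View pics/side0.png

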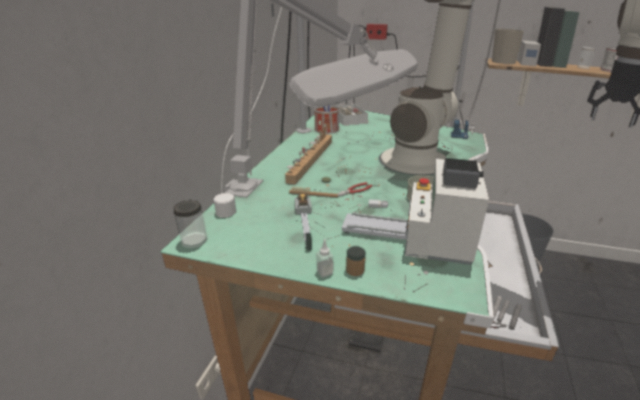

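View pics/top0.png

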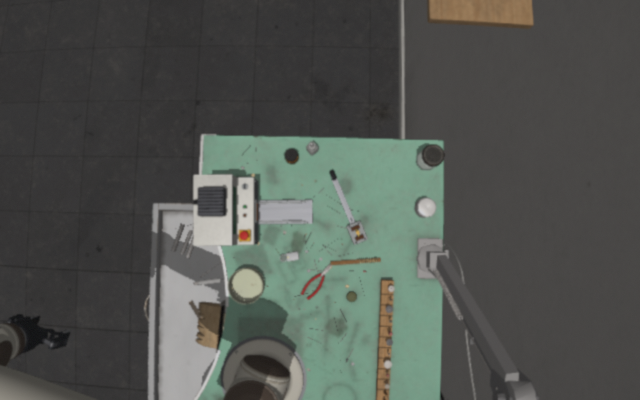

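The top view looks straight down. The cabinet is on the left at about (225,210), with the bed at (285,211). The carrier has its block at (356,231) and its tail at (333,175). I'll zoom in.

```bash
python3 - <<'E'
import cv2
t=cv2.imread("pics/top0.png"); s=cv2.imread("pics/side0.png")
cv2.imwrite("pics/t1.png",cv2.resize(t[160:260,180:380],None,fx=4,fy=4,interpolation=cv2.INTER_CUBIC))
cv2.imwrite("pics/s1.png",cv2.resize(s[150:290,280:500],None,fx=3.6,fy=3.6,interpolation=cv2.INTER_CUBIC))
E
```

```text
(no output)
```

View pics/t1.png

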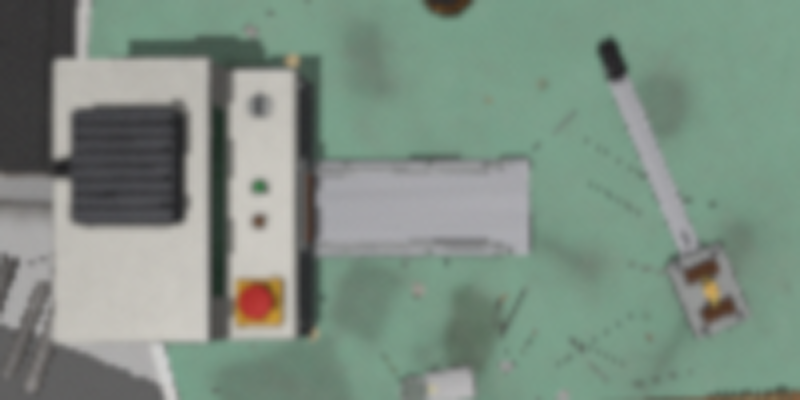

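View pics/s1.png

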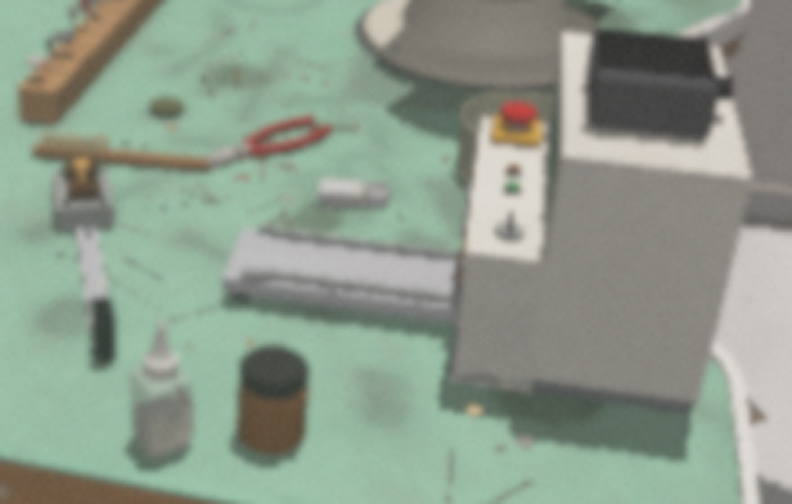

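```bash
cat > h.py <<'E'
import numpy as np, cv2
from workcell import viewer
C={n:viewer.calibration(n) for n in("side","top")}
def K(n):
    c=C[n];return np.array([[c["fx"],0,c["cx"]],[0,c["fy"],c["cy"]],[0,0,1.]]),np.array([c["k1"],0,0,0,0.])
def ray(n,px):
    k,d=K(n);p=cv2.undistortPointsIter(np.array([[px]],float),k,d,None,None,(3,100,1e-12))[0,0]
    T=C[n]["T"];return T[:3,3],T[:3,:3]@np.array([p[0],p[1],1.])
def at(n,px,z):
    o,r=ray(n,px);return o+r*(z-o[2])/r[2]
def proj(n,P):
    k,d=K(n);Ti=np.linalg.inv(C[n]["T"]);return cv2.projectPoints(np.atleast_2d(P).astype(float),cv2.Rodrigues(Ti[:3,:3])[0],Ti[:3,3],k,d)[0][:,0]
def tc(c,f=4,o=(180,160)): return ((c[0]+.5)/f-.5+o[0],(c[1]+.5)/f-.5+o[1])
def sc(c): return tc(c,3.6,(280,150))
E
python3 - <<'E'
from h import *
np.set_printoptions(precision=4,suppress=True)
for nm,pts,z in [("bedend",[(528,160),(528,254)],.022),("bed in",[(320,158),(320,255)],.022),("lowroof",[(297,68),(297,337)],.103),("hood",[(53,60),(210,60),(210,340),(53,340)],.173),
 ("block",[(668,265),(718,246),(746,315),(698,335)],.022),("grip",[(600,42),(614,38),(628,75),(612,80)],.034),("ring",[(711,291)],.04)]:
    P=np.array([at("top",tc(p),z) for p in pts]);print(nm,P[:,:2].tolist() and P[:,:2],"mean",P.mean(0))
print("side")
for nm,pts,z in [("bedend",[(249,231),(232,283)],.022),("grip top",[(100,300)],.034),("roof front",[(478,118),(462,252)],.103),("hoodroof",[(562,32),(562,160),(748,176)],.173),("block top",[(60,203),(109,203)],.022)]:
    P=np.array([at("side",sc(p),z) for p in pts]);print(nm,P[:,:2],"mean",P.mean(0))
E
```

```text
bedend [[ 0.5354 -0.1304]
 [ 0.4662 -0.1322]] mean [ 0.5008 -0.1313  0.022 ]
bed in [[0.5333 0.0234]
 [0.4617 0.021 ]] mean [0.4975 0.0222 0.022 ]
lowroof [[0.59   0.03  ]
 [0.4031 0.0237]] mean [0.4965 0.0268 0.103 ]
hood [[0.5835 0.1829]
 [0.5855 0.077 ]
 [0.4014 0.0701]
 [0.3982 0.1748]] mean [0.4921 0.1262 0.173 ]
block [[ 0.4605 -0.2351]
 [ 0.4753 -0.2715]
 [ 0.4252 -0.293 ]
 [ 0.4098 -0.2581]] mean [ 0.4427 -0.2644  0.022 ]
grip [[ 0.6225 -0.1814]
 [ 0.6257 -0.1916]
 [ 0.5986 -0.2024]
 [ 0.5947 -0.1908]] mean [ 0.6104 -0.1916  0.034 ]
ring [[ 0.4421 -0.2657]] mean [ 0.4421 -0.2657  0.04  ]
side
bedend [[ 0.4708 -0.1288]
 [ 0.5411 -0.1239]] mean [ 0.5059 -0.1264  0.022 ]
grip top [[ 0.6026 -0.1977]] mean [ 0.6026 -0.1977  0.034 ]
roof front [[0.4059 0.0209]
 [0.5915 0.028 ]] mean [0.4987 0.0244 0.103 ]
hoodroof [[0.4019 0.0699]
 [0.5934 0.0766]
 [0.5838 0.1774]] mean [0.5264 0.108  0.173 ]
block top [[ 0.4701 -0.2753]
 [ 0.4599 -0.2397]] mean [ 0.465  -0.2575  0.022 ]
```

```bash
cat > fit.py <<'E'
from h import *
from scipy.optimize import minimize
def rect(x0,x1,y0,y1,z): 
    c=[(x0,y0,z),(x1,y0,z),(x1,y1,z),(x0,y1,z)];return [(c[i],c[(i+1)%4]) for i in range(4)]
car=rect(-.03,.03,-.022,.022,.022)+rect(-.2,-.17,-.007,.007,.034)+[((-.165,s*.008,.005),(-.035,s*.008,.005)) for s in(1,-1)]
W=.095
cab=[((-.16,-.035,.022),(-.16,.035,.022))]+[((-.155,s*.035,.022),(-.01,s*.035,.022)) for s in(1,-1)]+\
 [((0,-W,.103),(0,W,.103)),((0,-W,.103),(.047,-W,.103)),((0,W,.103),(.047,W,.103))]+rect(.047,.15,-W,W,.173)
def pts(E,n=25): return np.concatenate([np.linspace(a,b,n) for a,b in E])
def tr(P,p):
    c,s=np.cos(p[2]),np.sin(p[2]);return np.c_[p[0]+c*P[:,0]-s*P[:,1],p[1]+s*P[:,0]+c*P[:,1],P[:,2]]
def G(img,sg=1.0):
    g=cv2.GaussianBlur(img.astype(np.float32),(0,0),sg);return np.sqrt(sum(cv2.Sobel(g,cv2.CV_32F,*d)**2 for d in((1,0),(0,1))).sum(2))
def fit(E,p0,ims,sg=1.0):
    P=pts(E);g={n:G(ims[n],sg) for n in ims}
    def f(p):
        return -sum(cv2.remap(g[n],*[proj(n,tr(P,p)).astype(np.float32)[:,None,i] for i in(0,1)],cv2.INTER_LINEAR).mean() for n in g)
    S=np.array([p0]+[np.array(p0)+d for d in np.diag([.005,.005,.03])])
    return minimize(f,p0,method="Nelder-Mead",options=dict(initial_simplex=S,xatol=1e-5,fatol=1e-4))
def draw(img,n,E,p,col):
    im=img
    for a,b in E:
        q=proj(n,tr(np.array([a,b]),p))*4+1.5;cv2.line(im,*[tuple(int(v) for v in x) for x in q],col,1)
E
python3 - <<'E'
from fit import *
I={n:cv2.imread(f"pics/{n}0.png") for n in("side","top")}
res={}
for nm,E,p0 in(("car",car,(.4427,-.2644,np.radians(-156.5))),("cab",cab,(.497,.0275,np.radians(92)))):
    for k in(("top",),("side",),("top","side")):
        r=fit(E,p0,{n:I[n] for n in k},1.2);print(nm,k,r.x[:2].round(4),np.degrees(r.x[2]).round(2),round(r.fun,1));res[nm]=r.x
for n,(x,y,w,h) in(("top",(185,165,195,90)),("side",(285,155,200,110))):
    b=cv2.resize(I[n],None,fx=4,fy=4,interpolation=cv2.INTER_CUBIC)
    draw(b,n,car,res["car"],(0,0,255));draw(b,n,cab,res["cab"],(255,0,0))
    cv2.imwrite(f"pics/{n}_fit.png",b[y*4:(y+h)*4,x*4:(x+w)*4])
E
```

```text
car ('top',) [ 0.4411 -0.2657] -156.02 -165.9
car ('side',) [ 0.4442 -0.259 ] -158.53 -183.2
car ('top', 'side') [ 0.4397 -0.2596] -158.36 -338.4
cab ('top',) [0.4943 0.0277] 91.81 -234.0
cab ('side',) [0.499  0.0255] 93.68 -197.7
cab ('top', 'side') [0.4947 0.0267] 92.05 -424.3
```

View pics/top_fit.png

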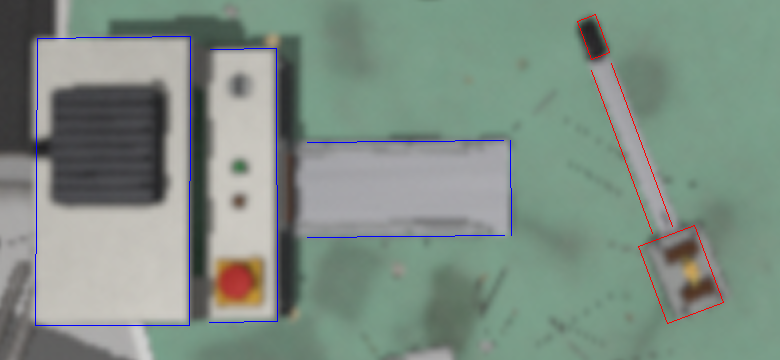

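View pics/side_fit.png

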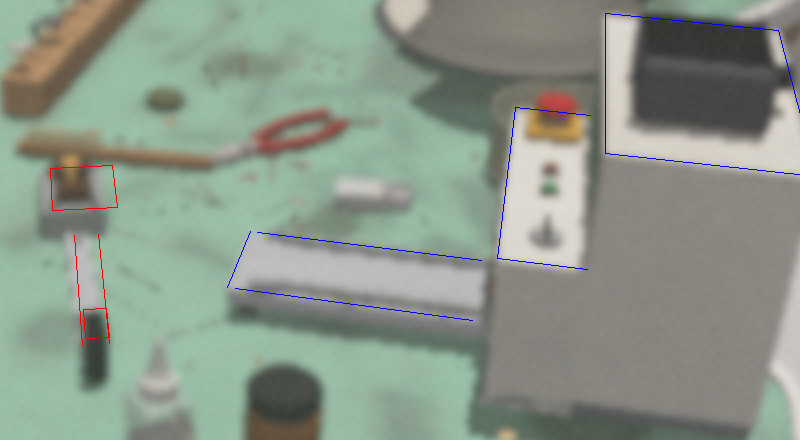

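```bash
python3 - <<'E'
from fit import *
I={n:cv2.imread(f"pics/{n}0.png") for n in("side","top")}
for sg in(.7,1,1.5):
  r=fit(car,(.4418,-.265,np.radians(-156.3)),{"top":I["top"]},sg);print(sg,r.x[:2].round(4),np.degrees(r.x[2]).round(2))
p=(.4418,-.265,np.radians(-156.2))
b=cv2.resize(I["top"],None,fx=4,fy=4,interpolation=cv2.INTER_CUBIC);draw(b,"top",car,p,(0,0,255))
a=b[660:980,1290:1490]
b=cv2.resize(I["side"],None,fx=4,fy=4,interpolation=cv2.INTER_CUBIC);draw(b,"side",car,p,(0,0,255))
c=b[740:1060,1120:1420]
cv2.imwrite("pics/f2.png",np.hstack([a,c]))
from scipy.optimize import minimize
for n in("top","side"):
  P=pts(cab)
  g=G(I[n],1.);f=lambda q:-cv2.remap(g,*[proj(n,tr(P,(q[0],q[1],np.radians(92)))).astype(np.float32)[:,None,i] for i in(0,1)],cv2.INTER_LINEAR).mean()
  print(n,minimize(f,(.4965,.0265),method="Nelder-Mead",options=dict(initial_simplex=[(.4965,.0265),(.5005,.0265),(.4965,.0305)])).x)
E
```

```text
0.7 [ 0.4411 -0.266 ] -155.9
1 [ 0.441  -0.2658] -155.98
1.5 [ 0.4406 -0.2643] -156.49
top [0.49449411 0.02787148]
side [0.49602625 0.02608269]
```

View pics/f2.png

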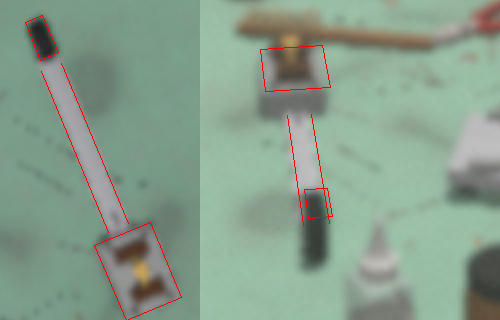

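Request:
arm_command(motion=[[1, [0, 0, 0], [0, 0, -1]], [1, [0, 0, 0], [0, 0, -1]], [1, [0, 0, 0], [0, 0, -1]], [1, [0, 0, 0], [0, 0, -1]], [1, [0, 0, 0], [0, 0, -1]], [1, [0, 0, 0], [0, 0, -1]], [1, [0, 0, 0], [0, 0, -1]], [1, [0, 0, 0], [0, 0, -0.13]]])

```text
time: 1.1
ee_pos: [0.1781, 0.5202, 0.2309]
tcp_rot: [-180.0, -0.0, -156.1]
wrist_force: [-0.4, 0.1, 0.1]
opening: 0.0852
```

```bash
cat > plan.py <<'E'
import sys,numpy as np
from scipy.spatial.transform import Rotation as R
from workcell import bot
o=bot.get_obs();x,y,z,yaw=map(float,sys.argv[1:5])
Rc=R.from_euler("xyz",o["tcp_rot"],degrees=True);Rt=R.from_euler("xyz",[180,0,yaw],degrees=True)
d=np.array([x,y,z])-o["ee_pos"]
print("t",round(o["time"],2),"pos",o["ee_pos"].round(4),"rot",o["tcp_rot"].round(2),"F",o["wrist_force"].round(2),"open",round(o["opening"],4),"q",o["q"].round(0))
print("turn units",((Rc.inv()*Rt).as_rotvec(degrees=True)/6).round(3),"shift units before turn",(Rc.inv().apply(d)/.06).round(3),"after turn",(Rt.inv().apply(d)/.06).round(3))
E
python3 plan.py .454 -.2603 .12 -156.1
```

```text
t 1.1 pos [0.1781 0.5202 0.2309] rot [-1.7997e+02 -3.0000e-02 -1.5612e+02] F [-0.36  0.15  0.08] open 0.0852 q [71.  5. 10. 95.  0. 47.]
turn units [-0.005 -0.004 -0.003] shift units before turn [  1.061 -13.756   1.856] after turn [  1.066 -13.757   1.849]
```

Request:
arm_command(motion=[[1, [0.06, -0.8, 0], [0, 0, 0]], [1, [0.06, -0.8, 0], [0, 0, 0]], [1, [0.06, -0.8, 0], [0, 0, 0]], [1, [0.06, -0.8, 0], [0, 0, 0]], [1, [0.06, -0.8, 0], [0, 0, 0]], [1, [0.06, -0.8, 0], [0, 0, 0]], [1, [0.06, -0.8, 0], [0, 0, 0]], [1, [0.06, -0.8, 0], [0, 0, 0]], [1, [0.06, -0.8, 0], [0, 0, 0]], [1, [0.06, -0.8, 0], [0, 0, 0]], [1, [0.06, -0.8, 0], [0, 0, 0]], [1, [0.06, -0.8, 0], [0, 0, 0]]])

```text
time: 2.6
ee_pos: [0.372, -0.0255, 0.2313]
tcp_rot: [-180.0, 0.0, -156.3]
wrist_force: [1.0, 0.4, -0.7]
opening: 0.0854
```

Request:
arm_command(motion=[[1, [0.06, -0.8, 0], [0, 0, 0]], [1, [0.06, -0.8, 0], [0, 0, 0]], [1, [0.06, -0.8, 0.5], [0, 0, 0]], [1, [0.06, -0.8, 0.5], [0, 0, 0]], [1, [0.06, -0.8, 0.5], [0, 0, 0]], [1, [0.0, 0, 0], [0, 0, 0]]])

```text
time: 3.35
ee_pos: [0.4516, -0.2522, 0.1377]
tcp_rot: [179.8, -0.2, -156.4]
wrist_force: [-0.7, 0.5, 1.6]
opening: 0.0853
```

```bash
python3 plan.py .454 -.2603 .008 -156.1; python3 - <<'E'
import cv2
from workcell import viewer
for n,(x,y,w,h) in(("top",(290,150,110,110)),("side",(250,110,140,140))):
    cv2.imwrite(f"pics/{n}a.png",cv2.resize(viewer.camera(n)[y:y+h,x:x+w],None,fx=4,fy=4,interpolation=cv2.INTER_CUBIC))
E
```

```text
t 3.35 pos [ 0.4516 -0.2522  0.1377] rot [ 179.77   -0.2  -156.4 ] F [-0.73  0.47  1.59] open 0.0853 q [-29.  -0.  -5.  85.  -0. -53.]
turn units [ 0.039 -0.033 -0.05 ] shift units before turn [ 0.009 -0.148  2.161] after turn [ 0.018 -0.139  2.162]
```

View pics/topa.png

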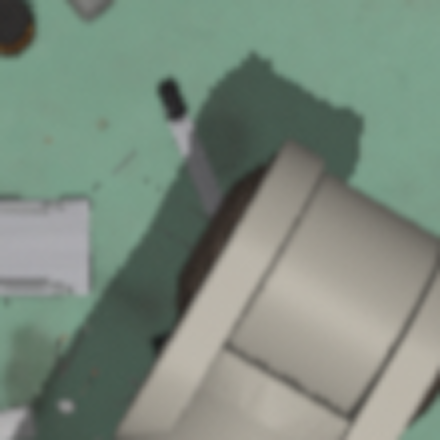

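View pics/sidea.png

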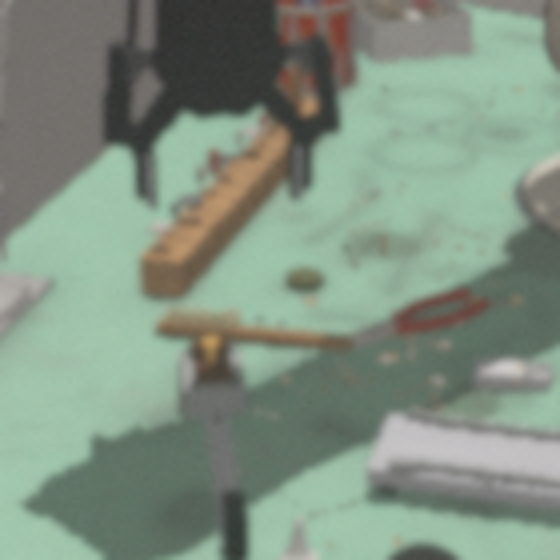

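The fingers straddle the carrier: in the side crop they're at x=145 and x=300, and the block is at x=213. I'll correct the small offset and descend.

Request:
arm_command(motion=[[1, [0.01, -0.14, 0], [0.04, -0.03, -0.05]], [1, [0, 0, 0.4], [0, 0, 0]], [1, [0, 0, 0.4], [0, 0, 0]], [1, [0, 0, 0.4], [0, 0, 0]], [1, [0, 0, 0.3], [0, 0, 0]], [1, [0, 0, 0.3], [0, 0, 0]], [1, [0, 0, 0.2], [0, 0, 0]], [1, [0, 0, 0], [0, 0, 0]], [1, [0, 0, 0], [0, 0, 0]]])

```text
time: 4.58
ee_pos: [0.4563, -0.259, 0.0219]
tcp_rot: [-179.7, 0.2, -155.8]
wrist_force: [0.4, -0.4, -0.1]
opening: 0.0854
```

```bash
python3 plan.py .454 -.2603 .008 -156.1
```

```text
t 4.58 pos [ 0.4563 -0.259   0.0219] rot [-179.72    0.21 -155.82] F [ 0.39 -0.38 -0.1 ] open 0.0854 q [-30.   2. -16.  71.   0. -54.]
turn units [-0.046  0.035  0.047] shift units before turn [ 0.044 -0.003  0.232] after turn [ 0.044 -0.004  0.232]
```

Request:
arm_command(motion=[[1, [0.04, 0, 0.12], [-0.04, 0.03, 0.05]], [1, [0, 0, 0.11], [0, 0, 0]], [1, [0, 0, 0], [0, 0, 0]], [1, [0, 0, 0], [0, 0, 0]]])

```text
time: 5.08
ee_pos: [0.4538, -0.2598, 0.0075]
tcp_rot: [180.0, 0.0, -156.1]
wrist_force: [0.1, -0.3, 0.5]
opening: 0.0856
```

```bash
python3 plan.py .454 -.2603 .008 -156.1; python3 - <<'E'
import cv2
from workcell import viewer
for n,(x,y,w,h) in(("side",(250,130,140,140)),):
    cv2.imwrite(f"pics/{n}b.png",cv2.resize(viewer.camera(n)[y:y+h,x:x+w],None,fx=4,fy=4,interpolation=cv2.INTER_CUBIC))
E
```

```text
t 5.08 pos [ 0.4538 -0.2598  0.0075] rot [ 180.      0.   -156.12] F [ 0.13 -0.26  0.51] open 0.0856 q [-30.   3. -17.  70.   0. -54.]
turn units [ 0.     0.    -0.003] shift units before turn [ 0.    -0.009 -0.008] after turn [ 0.    -0.009 -0.008]
```

View pics/sideb.png

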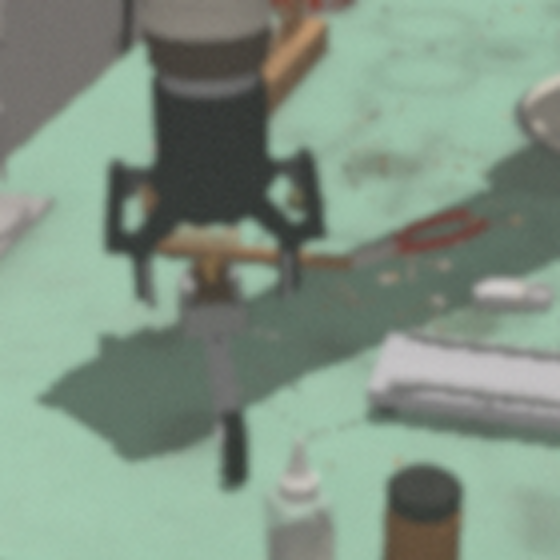

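```bash
python3 - <<'E'
from h import *
a=np.radians(-156.1);ty=np.array([np.sin(a),-np.cos(a),0]);c=np.array([.4538,-.2598,0])
for z in(.0075,.0205):
  for s in(.05,-.05):
    p=proj("side",c+ty*s+[0,0,z])[0];print(z,s,(p-[250,130])*4+1.5)
for z,y in((.022,.022),(.022,-.022)): print((proj("side",c+ty*y+[0,0,z])[0]-[250,130])*4+1.5)
print((proj("side",c+[0,0,0.022])[0]-[250,130])*4+1.5)
E
```

```text
0.0075 0.05 [288.8639757  310.65644163]
0.0075 -0.05 [144.43825954 320.65838951]
0.0205 0.05 [288.67332696 294.31374594]
0.0205 -0.05 [143.3311456  304.23302795]
[248.1794988  295.16954679]
[184.17271141 299.53036198]
[216.23596602 297.34522633]
```

The projected fingertips match the picture, centred at about x=216 on the block. I'll close on it and lift.

Request:
arm_command(motion=[[0, [0, 0, 0], [0, 0, 0]], [0, [0, 0, 0], [0, 0, 0]], [0, [0, 0, 0], [0, 0, 0]], [0, [0, 0, 0], [0, 0, 0]], [0, [0, 0, 0], [0, 0, 0]], [0, [0, 0, 0], [0, 0, 0]]], newtons=60)

```text
time: 5.88
ee_pos: [0.4544, -0.2604, 0.0084]
tcp_rot: [-179.9, 0.0, -156.1]
wrist_force: [-0.3, -2.2, 5.5]
opening: 0.0423
```

Request:
arm_command(motion=[[0, [0, 0, -0.1], [0, 0, 0]], [0, [0, 0, -0.2], [0, 0, 0]], [0, [0, 0, -0.4], [0, 0, 0]], [0, [0, 0, -0.5], [0, 0, 0]], [0, [0, 0, 0], [0, 0, 0]], [0, [0, 0, 0], [0, 0, 0]]])

```text
time: 6.62
ee_pos: [0.4534, -0.2595, 0.0785]
tcp_rot: [179.9, -0.0, -156.1]
wrist_force: [-1.2, 0.9, -6.4]
opening: 0.0425
```

```bash
python3 plan.py .454 -.2603 .08 -156.1; python3 - <<'E'
import cv2
from workcell import viewer
for n,(x,y,w,h) in(("side",(250,130,140,140)),):
    cv2.imwrite(f"pics/{n}c.png",cv2.resize(viewer.camera(n)[y:y+h,x:x+w],None,fx=4,fy=4,interpolation=cv2.INTER_CUBIC))
E
```

```text
t 6.62 pos [ 0.4534 -0.2595  0.0785] rot [ 1.7994e+02 -4.0000e-02 -1.5611e+02] F [-1.15  0.88 -6.35] open 0.0425 q [-30.   1. -11.  78.   0. -54.]
turn units [ 0.009 -0.006 -0.002] shift units before turn [-0.004 -0.016 -0.026] after turn [-0.004 -0.016 -0.026]
```

View pics/sidec.png

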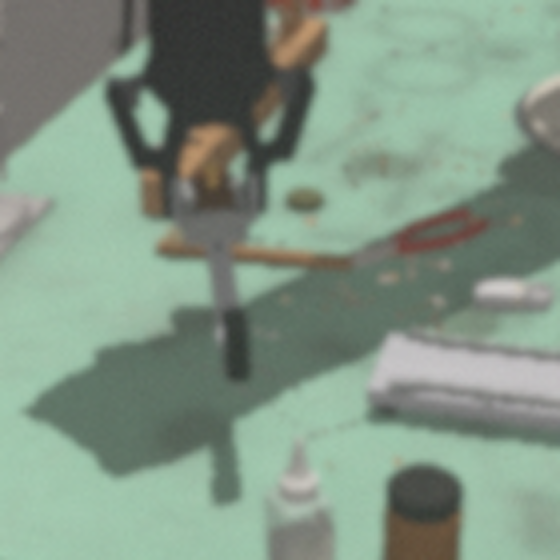

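Request:
arm_command(motion=[[0, [0, 0, -0.5], [0, 0, 0]], [0, [0, 0, -0.5], [0, 0, 0]], [0, [-0.34, 0.3, 0], [0, 0, 0]], [0, [-0.34, 0.3, 0], [0, 0, 0]], [0, [-0.34, 0.3, 0], [0, 0, 0]], [0, [-0.34, 0.3, 0], [0, 0, 0]], [0, [0, 0, 0], [0, 0, 0.5]], [0, [0, 0, 0], [0, 0, 1]], [0, [0, 0, 0], [0, 0, 1]], [0, [0, 0, 0], [0, 0, 1]], [0, [0, 0, 0], [0, 0, 1]], [0, [0, 0, 0], [0, 0, 1]]])

```text
time: 8.18
ee_pos: [0.4987, -0.1607, 0.1379]
tcp_rot: [180.0, -0.1, 170.7]
wrist_force: [-0.1, -0.6, -5.5]
opening: 0.0426
```

Request:
arm_command(motion=[[0, [0, 0, 0], [0, 0, 1]], [0, [0, 0, 0], [0, 0, 1]], [0, [0, 0, 0], [0, 0, 1]], [0, [0, 0, 0], [0, 0, 1]], [0, [0, 0, 0], [0, 0, 1]], [0, [0, 0, 0], [0, 0, 1]], [0, [0, 0, 0], [0, 0, 1]], [0, [0, 0, 0], [0, 0, 1]], [0, [0, 0, 0], [0, 0, 1]], [0, [0, 0, 0], [0, 0, 1]], [0, [0, 0, 0], [0, 0, 1]], [0, [0, 0, 0], [0, 0, 1]]])

```text
time: 9.68
ee_pos: [0.4986, -0.1607, 0.1378]
tcp_rot: [-179.9, -0.1, 98.7]
wrist_force: [-0.4, -0.1, -5.1]
opening: 0.0423
```

```bash
python3 plan.py .4981 -.057 .09 92
```

```text
t 9.68 pos [ 0.4986 -0.1607  0.1378] rot [-1.7987e+02 -7.0000e-02  9.8690e+01] F [-0.36 -0.09 -5.12] open 0.0423 q [-18.   1.  -5.  85.   0.  63.]
turn units [-0.022 -0.01   1.114] shift units before turn [1.709 0.254 0.799] after turn [1.728 0.051 0.797]
```

Request:
arm_command(motion=[[0, [0, 0, 0], [0, 0, 0.6]], [0, [0, 0, 0], [0, 0, 0.54]], [0, [0.4, 0.02, 0], [0, 0, 0]], [0, [0.5, 0.02, 0], [0, 0, 0]], [0, [0.5, 0.01, 0.2], [0, 0, 0]], [0, [0.33, 0, 0.3], [0, 0, 0]], [0, [0, 0, 0.3], [0, 0, 0]], [0, [0, 0, 0], [0, 0, 0]], [0, [0, 0, 0], [0, 0, 0]]])

```text
time: 10.8
ee_pos: [0.4986, -0.0577, 0.0917]
tcp_rot: [180.0, 0.0, 92.0]
wrist_force: [0.2, -0.0, -5.9]
opening: 0.0422
```

```bash
python3 plan.py .4981 -.057 .03 92; python3 - <<'E'
import cv2
from workcell import viewer
for n,(x,y,w,h) in(("side",(320,150,180,120)),("top",(230,150,140,110))):
    im=viewer.camera(n);cv2.imwrite(f"pics/{n}d_full.png",im)
    cv2.imwrite(f"pics/{n}d.png",cv2.resize(im[y:y+h,x:x+w],None,fx=4,fy=4,interpolation=cv2.INTER_CUBIC))
E
```

```text
t 10.8 pos [ 0.4986 -0.0577  0.0917] rot [1.800e+02 1.000e-02 9.199e+01] F [ 0.18 -0.04 -5.92] open 0.0422 q [ -7.  -2. -12.  80.  -0.  81.]
turn units [ 0.     0.002 -0.001] shift units before turn [ 0.013 -0.008  1.028] after turn [ 0.013 -0.008  1.028]
```

View pics/sided.png

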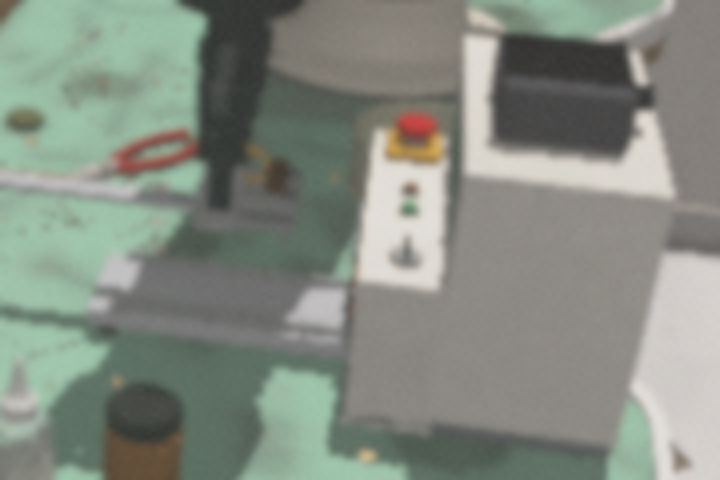

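View pics/topd.png

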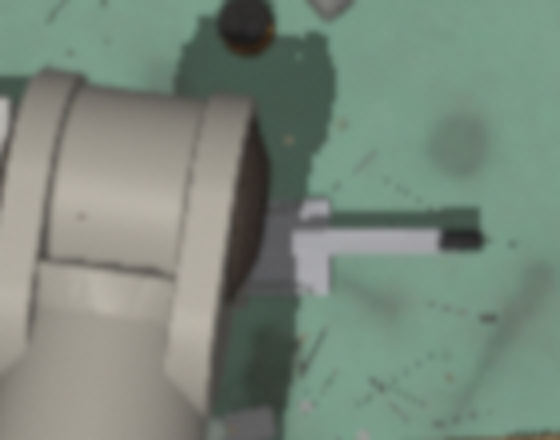

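```bash
python3 - <<'E'
from fit import *
b=cv2.resize(cv2.imread("pics/topd_full.png"),None,fx=4,fy=4,interpolation=cv2.INTER_CUBIC)
s=cv2.resize(cv2.imread("pics/sided_full.png"),None,fx=4,fy=4,interpolation=cv2.INTER_CUBIC)
up=lambda E,h:[((a[0],a[1],a[2]+h),(c[0],c[1],c[2]+h)) for a,c in E]
for im,n in((b,"top"),(s,"side")):
    draw(im,n,up(car,.0837),(.4981,-.0437,np.radians(92)),(0,0,255))
    draw(im,n,cab,(.4952,.0270,np.radians(92)),(255,0,0))
cv2.imwrite("pics/od.png",np.hstack([b[750:1080,1150:1430],s[640:970,1280:1720]]))
E
```

```text
(no output)
```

View pics/od.png

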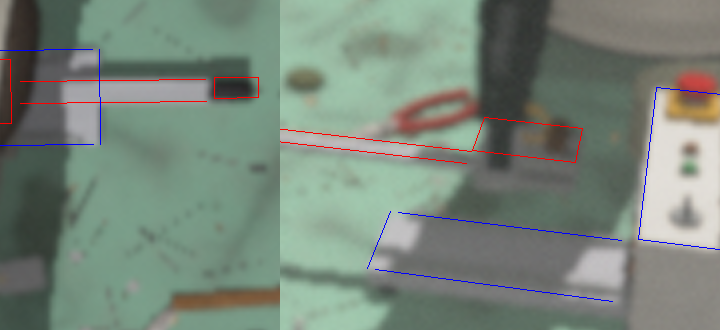

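```bash
python3 - <<'E'
import cv2,numpy as np
from h import *
s=cv2.imread("pics/sided_full.png");t=cv2.imread("pics/topd_full.png")
cv2.imwrite("pics/z1.png",np.hstack([cv2.resize(s[175:215,365:405],None,fx=10,fy=10,interpolation=cv2.INTER_CUBIC),cv2.resize(t[190:230,295:335],None,fx=10,fy=10,interpolation=cv2.INTER_CUBIC)]))
# lateral profile: top image, columns 305-309 (bed end) and 318-332 (tongue), 337-343 grip
g=cv2.cvtColor(t,cv2.COLOR_BGR2HSV)[:,:,1].astype(int)
print("bed",g[195:230,306:310].mean(1).round().tolist())
print("tongue",g[200:220,318:332].mean(1).round().tolist())
E
```

```text
bed [59.0, 60.0, 58.0, 53.0, 27.0, 8.0, 5.0, 6.0, 6.0, 7.0, 6.0, 7.0, 6.0, 7.0, 7.0, 7.0, 8.0, 6.0, 7.0, 6.0, 6.0, 7.0, 6.0, 6.0, 6.0, 6.0, 6.0, 6.0, 23.0, 45.0, 52.0, 54.0, 56.0, 56.0, 56.0]
tongue [55.0, 54.0, 54.0, 53.0, 51.0, 48.0, 31.0, 9.0, 6.0, 6.0, 7.0, 6.0, 8.0, 25.0, 45.0, 53.0, 54.0, 54.0, 55.0, 53.0]
```

View pics/z1.png

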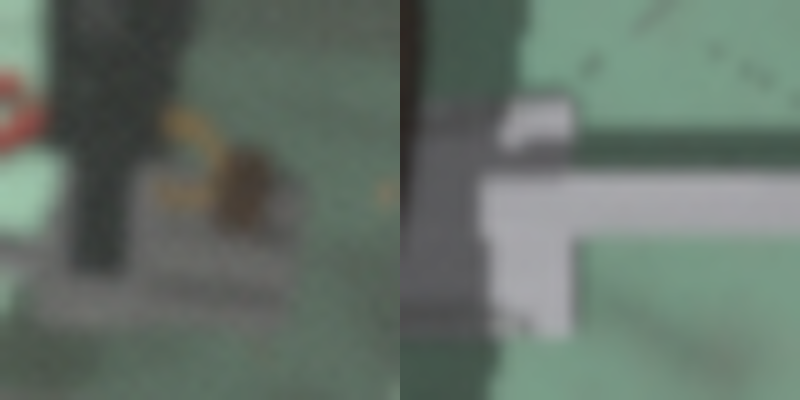

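```bash
python3 - <<'E'
from h import *
d=np.array([-.0349,.9994]);nn=np.array([.9994,.0349])
B=[at("top",(307.5,r),.022)[:2] for r in(198.8,223.1)];Tn=[at("top",(324.5,r),.0887)[:2] for r in(206.05,213.2)]
b=np.mean(B,0);t=np.mean(Tn,0)
tcp=np.array([.4986,-.0577])
print(b,t,np.ptp(B,0),np.ptp(Tn,0));print("lateral bed,tongue,tcp",b@nn,t@nn,tcp@nn, "cab est",np.array([.4952,.027])@nn)
E
```

```text
[ 0.5017616  -0.11913176] [ 0.50325559 -0.1690815 ] [0.07154457 0.00184855] [0.02000084 0.00046506]
lateral bed,tongue,tcp 0.4973028477879853 0.4970526966943741 0.49628711 cab est 0.49584517999999994
```

In the top view the bed and tongue centre lines agree laterally to about 0.3 mm, so I'll lower it.

Request:
arm_command(motion=[[0, [0, 0, 0.3], [0, 0, 0]], [0, [0, 0, 0.3], [0, 0, 0]], [0, [0, 0, 0.2], [0, 0, 0]], [0, [0, 0, 0.1], [0, 0, 0]], [0, [0, 0, 0], [0, 0, 0]], [0, [0, 0, 0], [0, 0, 0]]])

```text
time: 11.65
ee_pos: [0.4989, -0.0571, 0.038]
tcp_rot: [180.0, 0.0, 92.0]
wrist_force: [0.5, 0.1, -6.2]
opening: 0.0425
```

Request:
arm_command(motion=[[0, [0, 0, 0.04], [0, 0, 0]], [0, [0, 0, 0.04], [0, 0, 0]], [0, [0, 0, 0], [0, 0, 0]]])

```text
time: 12.02
ee_pos: [0.4984, -0.0571, 0.0325]
tcp_rot: [-180.0, -0.0, 92.0]
wrist_force: [0.4, 0.7, -4.7]
opening: 0.0425
```

```bash
python3 plan.py .4986 -.057 .030 92; python3 - <<'E'
import cv2
from workcell import viewer
for n,(x,y,w,h) in(("side",(320,150,120,100)),):
    im=viewer.camera(n);cv2.imwrite(f"pics/{n}e_full.png",im)
    cv2.imwrite(f"pics/{n}e.png",cv2.resize(im[y:y+h,x:x+w],None,fx=6,fy=6,interpolation=cv2.INTER_CUBIC))
E
```

```text
t 12.03 pos [ 0.4984 -0.0571  0.0325] rot [-179.98   -0.     92.04] F [ 0.37  0.66 -4.66] open 0.0425 q [ -7.  -1. -18.  73.  -0.  81.]
turn units [-0.003 -0.     0.007] shift units before turn [0.001 0.003 0.041] after turn [0.001 0.003 0.041]
```

View pics/sidee.png

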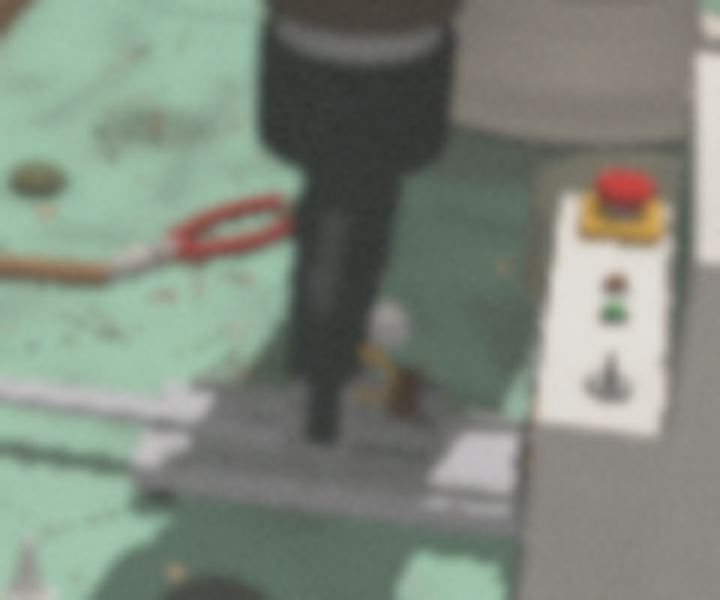

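The force is still just the carrier's weight with its underside below rail height, so it's in the trough. I'll set it down.

Request:
arm_command(motion=[[0, [0, 0, 0.03], [0, 0, 0]], [0, [0, 0, 0.01], [0, 0, 0]], [0, [0, 0, 0], [0, 0, 0]]])

```text
time: 12.45
ee_pos: [0.4986, -0.0571, 0.0305]
tcp_rot: [180.0, 0.0, 92.0]
wrist_force: [-1.0, -0.3, -1.7]
opening: 0.043
```

Request:
arm_command(motion=[[0, [0, 0, 0.01], [0, 0, 0]], [0.6, [0, 0, 0], [0, 0, 0]], [0.8, [0, 0, 0], [0, 0, 0]], [0.8, [0, 0, 0], [0, 0, 0]], [0.8, [0, 0, -0.2], [0, 0, 0]], [0.8, [0, 0, -0.5], [0, 0, 0]], [0.8, [0, 0, -0.5], [0, 0, 0]], [0.8, [-0.3, 0, -0.3], [0, 0, 0]], [0.6, [-0.8, 0, 0], [0, 0, 0]], [0.6, [-0.8, 0, 0], [0, 0, 0]], [0.5, [-0.8, 0, 0], [0, 0, 0]], [0.5, [0, 0, 0], [0, 0, 0]]])

```text
time: 13.95
ee_pos: [0.5042, -0.2217, 0.1202]
tcp_rot: [180.0, 0.0, 91.8]
wrist_force: [-0.6, -0.2, 0.2]
opening: 0.0429
```

```bash
python3 - <<'E'
import cv2
from workcell import viewer
for n,(x,y,w,h) in(("side",(270,170,150,110)),("top",(230,160,150,100))):
    im=viewer.camera(n);cv2.imwrite(f"pics/{n}f_full.png",im)
    cv2.imwrite(f"pics/{n}f.png",cv2.resize(im[y:y+h,x:x+w],None,fx=5,fy=5,interpolation=cv2.INTER_CUBIC))
E
python3 plan.py .504 -.227 .034 92
```

```text
t 14.05 pos [ 0.5043 -0.2192  0.1201] rot [ 1.7999e+02 -1.0000e-02  9.1980e+01] F [-0.14  1.08  0.56] open 0.0429 q [-24.   4.  -3.  83.   0.  65.]
turn units [ 0.002 -0.001 -0.004] shift units before turn [-0.129 -0.009  1.436] after turn [-0.129 -0.009  1.436]
```

View pics/sidef.png

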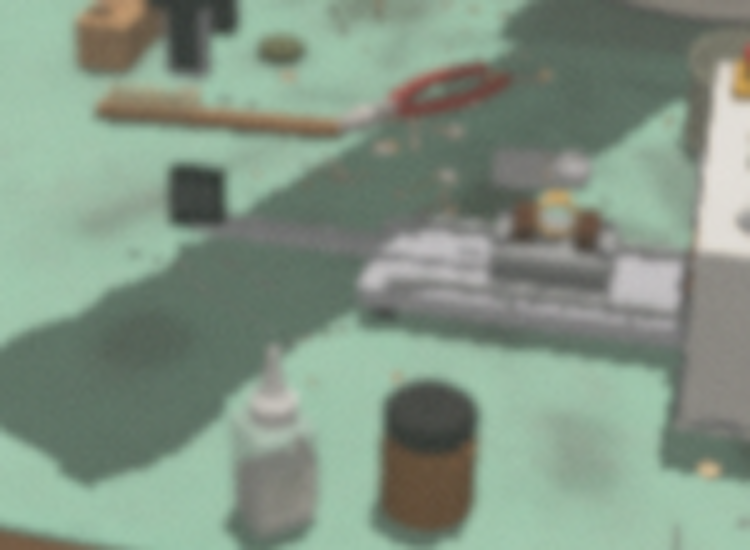

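View pics/topf.png

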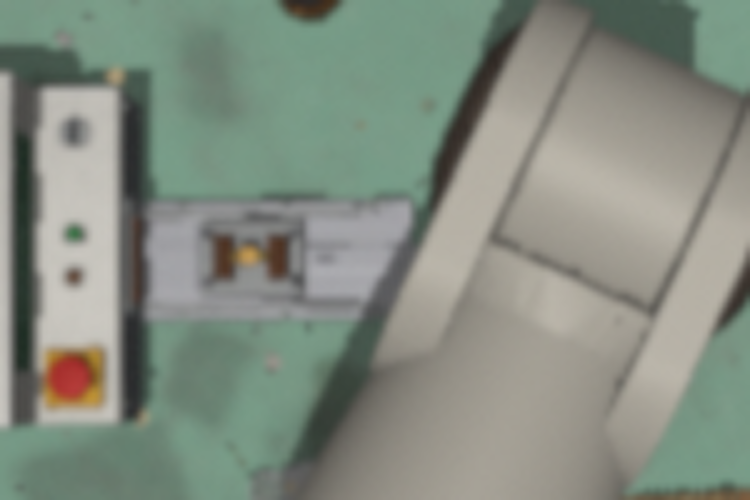

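```bash
python3 - <<'E'
from fit import *
t=cv2.imread("pics/topf_full.png")
f=lambda p:tc(p,5,(230,160))
P=[at("top",f(p),.022) for p in((201,222),(304,222),(304,300),(201,296))];print(np.round(P,4),np.mean(P,0))
S=lambda p:tc(p,5,(270,170))
# grip top in side: near-top edge corners (172,172),(224,168) top face at z=.056
print([at("side",S(p),.056).round(4) for p in((172,170),(224,170))])
# prediction
for oy in(-.0425,-.0395):
  p=(.498,oy,np.radians(92));E=rect(-.2,-.17,-.007,.007,.056)+rect(-.2,-.17,-.007,.007,.022)
  print([((q-[270,170])*5+2).round(0).tolist() for q in proj("side",tr(np.array([e[0] for e in E]),p))])
E
```

```text
[[ 0.5196 -0.0073  0.022 ]
 [ 0.521  -0.0682  0.022 ]
 [ 0.475  -0.0695  0.022 ]
 [ 0.4759 -0.0087  0.022 ]] [ 0.49787849 -0.03840908  0.022     ]
[array([ 0.5084, -0.2385,  0.056 ]), array([ 0.501 , -0.2129,  0.056 ])]
[[163.0, 172.0], [219.0, 179.0], [227.0, 166.0], [171.0, 159.0], [165.0, 229.0], [221.0, 237.0], [228.0, 223.0], [173.0, 216.0]]
[[168.0, 173.0], [225.0, 180.0], [232.0, 167.0], [177.0, 160.0], [171.0, 230.0], [226.0, 237.0], [234.0, 224.0], [179.0, 217.0]]
```

The carrier lies flat between the rails and is released: block at (251,258) in the top crop, black grip at (197,195) in the side crop. Next I'll take the tail grip.

Request:
arm_command(motion=[[0.5, [-0.11, 0, 0.3], [0, 0, 0]], [0.5, [0, 0, 0.4], [0, 0, 0]], [0.5, [0, 0, 0.4], [0, 0, 0]], [0.5, [0, 0, 0.25], [0, 0, 0]], [0.5, [0, 0, 0.12], [0, 0, 0]], [0.5, [0, 0, 0], [0, 0, 0]], [0.5, [0, 0, 0], [0, 0, 0]]], newtons=30)

```text
time: 14.92
ee_pos: [0.505, -0.2257, 0.0323]
tcp_rot: [179.9, 0.0, 92.1]
wrist_force: [0.9, -1.6, 0.2]
opening: 0.0426
```

```bash
python3 - <<'E'
import cv2
from workcell import viewer
for n,(x,y,w,h) in(("side",(270,150,150,110)),):
    im=viewer.camera(n)
    cv2.imwrite(f"pics/{n}g.png",cv2.resize(im[y:y+h,x:x+w],None,fx=5,fy=5,interpolation=cv2.INTER_CUBIC))
E
python3 plan.py .5045 -.2257 .032 92
```

```text
t 14.97 pos [ 0.505  -0.2258  0.0323] rot [1.7994e+02 3.0000e-02 9.2040e+01] F [-0.25 -0.47 -0.45] open 0.0427 q [-24.   6. -11.  73.  -0.  64.]
turn units [0.011 0.005 0.007] shift units before turn [ 0.001 -0.008  0.005] after turn [ 0.001 -0.008  0.005]
```

View pics/sideg.png

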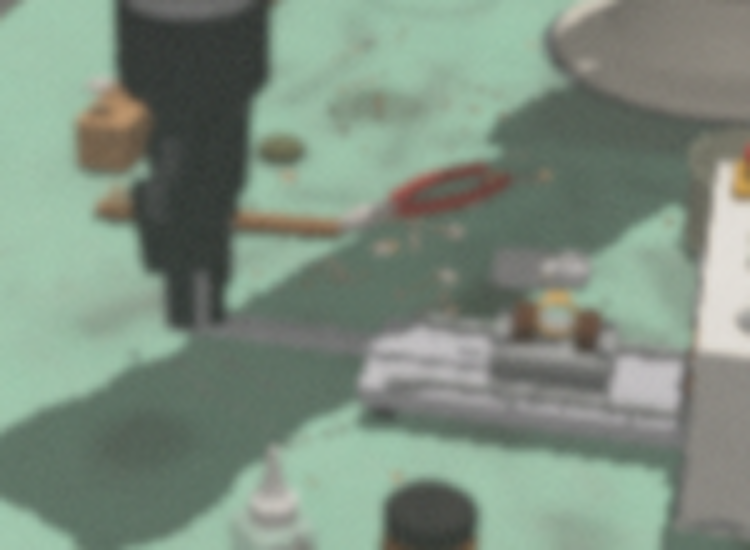

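The fingers straddle the black grip at (200,300). I'll close on it.

Request:
arm_command(motion=[[0, [0, 0, 0], [0, 0, 0]], [0, [0, 0, 0], [0, 0, 0]], [0, [0, 0, 0], [0, 0, 0]], [0, [0, 0, 0], [0, 0, 0]], [0, [0, 0, 0], [0, 0, 0]], [0, [0, 0, 0], [0, 0, 0]]], newtons=30)

```text
time: 15.72
ee_pos: [0.5048, -0.2257, 0.0318]
tcp_rot: [180.0, 0.0, 92.0]
wrist_force: [-0.7, -0.9, 5.5]
opening: 0.0135
```

```bash
python3 plan.py .5045 -.2257 .032 92
```

```text
t 15.72 pos [ 0.5048 -0.2257  0.0318] rot [1.7997e+02 2.0000e-02 9.2040e+01] F [-0.65 -0.92  5.46] open 0.0135 q [-24.   6. -11.  73.  -0.  64.]
turn units [0.005 0.003 0.006] shift units before turn [ 0.    -0.004 -0.004] after turn [ 0.    -0.004 -0.004]
```

Request:
arm_command(motion=[[0, [0, 0, -0.01], [0, 0, 0]], [0, [0, 0, 0], [0, 0, 0]]])

```text
time: 15.98
ee_pos: [0.5046, -0.2257, 0.032]
tcp_rot: [180.0, 0.0, 92.0]
wrist_force: [1.4, -1.6, 2.5]
opening: 0.0133
```

```bash
python3 - <<'E'
import cv2,numpy as np
from workcell import viewer,bot
im={n:viewer.camera(n) for n in("side","top")}
a=cv2.resize(im["side"][190:240,330:410],None,fx=8,fy=8,interpolation=cv2.INTER_CUBIC)
cv2.imwrite("pics/sideh.png",a)
E
python3 plan.py .5045 -.2257 .032 92
```

```text
t 16.07 pos [ 0.5046 -0.2257  0.032 ] rot [1.800e+02 1.000e-02 9.204e+01] F [ 0.62 -1.04  2.36] open 0.0133 q [-24.   6. -11.  73.  -0.  64.]
turn units [0.    0.002 0.006] shift units before turn [-0.    -0.001 -0.   ] after turn [-0.    -0.001 -0.   ]
```

View pics/sideh.png

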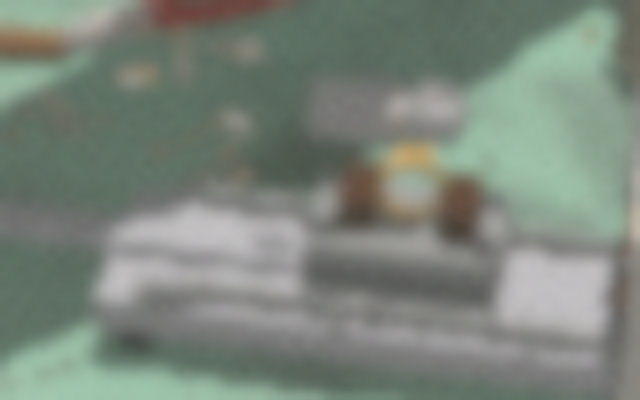

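Request:
arm_command(motion=[[0, [0.05, 0, -0.005], [0, 0, 0]], [0, [0.12, 0, 0], [0, 0, 0]], [0, [0.15, 0, 0], [0, 0, 0]], [0, [0.15, 0, 0], [0, 0, 0]], [0, [0.08, 0, 0], [0, 0, 0]]])

```text
time: 16.7
ee_pos: [0.5033, -0.1917, 0.0323]
tcp_rot: [-180.0, -0.0, 92.1]
wrist_force: [0.7, -2.7, -1.2]
opening: 0.0134
```

Request:
arm_command(motion=[[0, [0.08, 0, 0], [0, 0, 0]], [0, [0.12, 0, 0], [0, 0, 0]], [0, [0.15, 0, 0], [0, 0, 0]], [0, [0.15, 0, 0], [0, 0, 0]], [0, [0.08, 0, 0], [0, 0, 0]]])

```text
time: 17.32
ee_pos: [0.5021, -0.1572, 0.0324]
tcp_rot: [-180.0, 0.0, 92.1]
wrist_force: [0.3, -3.8, -1.2]
opening: 0.0132
```

```bash
python3 - <<'E'
import cv2,numpy as np
from workcell import viewer,bot
im={n:viewer.camera(n) for n in("side","top")}
a=cv2.resize(im["side"][160:250,300:440],None,fx=5,fy=5,interpolation=cv2.INTER_CUBIC)
cv2.imwrite("pics/sidei.png",a)
E
python3 plan.py .5045 -.2257 .032 92
```

```text
t 17.43 pos [ 0.5021 -0.1568  0.0323] rot [-1.80e+02 -7.00e-02  9.21e+01] F [ 0.23  1.65 -1.72] open 0.0134 q [-17.   3. -14.  73.   0.  71.]
turn units [-0.    -0.011  0.016] shift units before turn [-1.149 -0.002  0.004] after turn [-1.149  0.     0.005]
```

View pics/sidei.png

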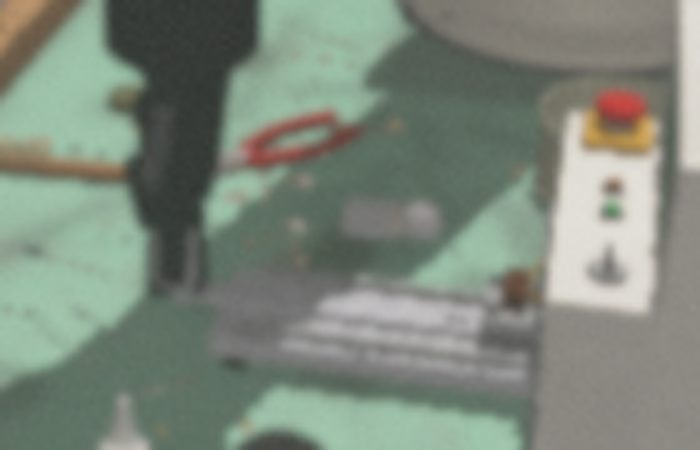

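The vice is entering through the flap and the carrier is following the tool. Nose is at about +31 mm.

Request:
arm_command(motion=[[0, [0.08, 0, 0], [0, 0, 0]], [0, [0.15, 0, 0], [0, 0, 0]], [0, [0.15, 0, 0], [0, 0, 0]], [0, [0.15, 0, 0], [0, 0, 0]], [0, [0.15, 0, 0], [0, 0, 0]], [0, [0.08, 0, 0], [0, 0, 0]], [0, [0.03, 0, 0], [0, 0, 0]]])

```text
time: 18.3
ee_pos: [0.5004, -0.11, 0.0324]
tcp_rot: [-180.0, -0.0, 92.1]
wrist_force: [0.3, -2.9, -1.4]
opening: 0.0131
```

```bash
python3 plan.py .5005 -.10 .0323 92
```

```text
t 18.3 pos [ 0.5004 -0.11    0.0324] rot [-180.     -0.     92.07] F [ 0.34 -2.87 -1.37] open 0.0131 q [-12.   1. -16.  73.   0.  76.]
turn units [-0.001 -0.     0.012] shift units before turn [0.167 0.007 0.001] after turn [0.167 0.007 0.001]
```

Request:
arm_command(motion=[[0, [0.03, 0, 0], [0, 0, 0]], [0, [0.03, 0, 0], [0, 0, 0]], [0, [0.03, 0, 0], [0, 0, 0]], [0, [0.03, 0, 0], [0, 0, 0]], [0, [0.03, 0, 0], [0, 0, 0]]])

```text
time: 18.92
ee_pos: [0.5001, -0.1013, 0.0324]
tcp_rot: [180.0, 0.0, 92.0]
wrist_force: [-0.7, -2.7, -0.4]
opening: 0.0132
```

Request:
arm_command(motion=[[0, [0.02, 0, 0], [0, 0, 0]], [0, [0.02, 0, 0], [0, 0, 0]], [0, [0.02, 0, 0], [0, 0, 0]]])

```text
time: 19.3
ee_pos: [0.5, -0.0978, 0.0324]
tcp_rot: [180.0, 0.0, 92.0]
wrist_force: [0.1, -3.4, -0.9]
opening: 0.0134
```

Request:
arm_command(motion=[[0, [0.02, 0, 0], [0, 0, 0]], [0, [0.02, 0, 0], [0, 0, 0]]])

```text
time: 19.55
ee_pos: [0.4999, -0.0954, 0.0324]
tcp_rot: [-180.0, 0.0, 92.0]
wrist_force: [-0.0, -2.6, -1.7]
opening: 0.0136
```

Nose is at about 93 mm and friction about 3 N. I'll continue in small steps.

Request:
arm_command(motion=[[0, [0.02, 0, 0], [0, 0, 0]], [0, [0.02, 0, 0], [0, 0, 0]]])

```text
time: 19.8
ee_pos: [0.4998, -0.0929, 0.0324]
tcp_rot: [180.0, -0.0, 92.0]
wrist_force: [0.3, -2.6, -1.6]
opening: 0.0135
```

Request:
arm_command(motion=[[0, [0.02, 0, 0], [0, 0, 0]], [0, [0.02, 0, 0], [0, 0, 0]]])

```text
time: 20.05
ee_pos: [0.4997, -0.0905, 0.0324]
tcp_rot: [-180.0, -0.0, 92.0]
wrist_force: [-0.1, -3.0, -1.7]
opening: 0.0136
```

Request:
arm_command(motion=[[0, [0.02, 0, 0], [0, 0, 0]], [0, [0.02, 0, 0], [0, 0, 0]]])

```text
time: 20.3
ee_pos: [0.4997, -0.0882, 0.0324]
tcp_rot: [180.0, 0.0, 92.0]
wrist_force: [0.1, -2.7, -1.8]
opening: 0.0136
```

Request:
arm_command(motion=[[0, [0.02, 0, 0], [0, 0, 0]], [0, [0.02, 0, 0], [0, 0, 0]]])

```text
time: 20.55
ee_pos: [0.4996, -0.0858, 0.0324]
tcp_rot: [-180.0, 0.0, 92.0]
wrist_force: [0.2, -2.5, -2.2]
opening: 0.0135
```

Request:
arm_command(motion=[[0, [0.02, 0, 0], [0, 0, 0]], [0, [0.02, 0, 0], [0, 0, 0]]])

```text
time: 20.8
ee_pos: [0.4995, -0.0834, 0.0324]
tcp_rot: [-180.0, 0.0, 92.0]
wrist_force: [-0.3, -7.0, -0.3]
opening: 0.0136
```

Request:
arm_command(motion=[[0, [0.005, 0, 0], [0, 0, 0]], [0, [0, 0, 0], [0, 0, 0]]])

```text
time: 21.05
ee_pos: [0.4995, -0.0835, 0.0324]
tcp_rot: [-180.0, 0.0, 92.0]
wrist_force: [-0.6, -4.5, -1.0]
opening: 0.0135
```

Request:
arm_command(motion=[[0, [0.01, 0, 0], [0, 0, 0]]])

```text
time: 21.18
ee_pos: [0.4996, -0.0834, 0.0325]
tcp_rot: [180.0, 0.1, 92.0]
wrist_force: [0.6, -10.9, -0.8]
opening: 0.0132
```

Request:
arm_command(motion=[[0, [0.01, 0, 0], [0, 0, 0]]])

```text
time: 21.3
ee_pos: [0.4996, -0.0834, 0.0326]
tcp_rot: [180.0, 0.2, 92.0]
wrist_force: [-0.1, -13.5, 0.3]
opening: 0.0132
```

Request:
arm_command(motion=[[0, [0.01, 0, 0], [0, 0, 0]], [0, [0, 0, 0], [0, 0, 0]]])

```text
time: 21.55
ee_pos: [0.4996, -0.0829, 0.0327]
tcp_rot: [180.0, 0.2, 92.0]
wrist_force: [0.1, -14.0, -0.4]
opening: 0.013
```

```bash
python3 - <<'E'
import cv2,numpy as np
from workcell import viewer,bot
o=bot.get_obs();print(o["ee_pos"].round(5),o["wrist_force"].round(2))
im={n:viewer.camera(n) for n in("side","top")}
a=cv2.resize(im["side"][160:250,300:440],None,fx=5,fy=5,interpolation=cv2.INTER_CUBIC)
cv2.imwrite("pics/sidej.png",a)
o=bot.get_obs();print(o["ee_pos"].round(5),o["wrist_force"].round(2))
E
```

```text
[ 0.49962 -0.08294  0.03273] [  0.09 -14.02  -0.35]
[ 0.49963 -0.08294  0.03272] [ -0.55 -12.69  -0.06]
```

View pics/sidej.png

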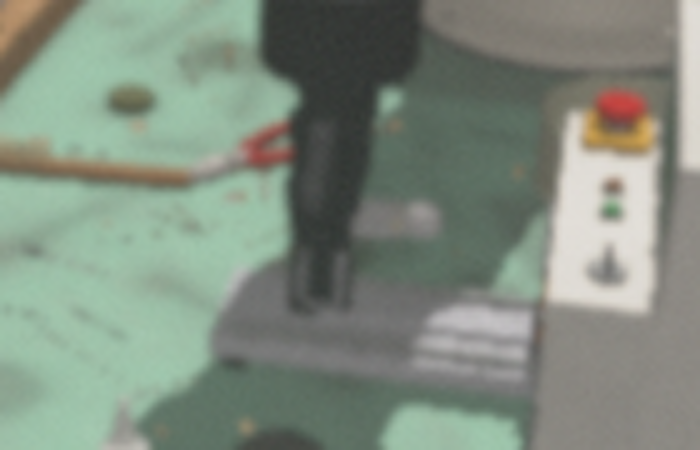

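The force climbed sharply to about 13.5 N and then held while the tool gave 0.5 mm. That is firm contact on the stop, with the nose about 105 mm in. I'll ease off slightly, let go and rise.

Request:
arm_command(motion=[[0, [-0.015, 0, 0], [0, 0, 0]], [0, [0, 0, 0], [0, 0, 0]]])

```text
time: 21.9
ee_pos: [0.4995, -0.0831, 0.0325]
tcp_rot: [180.0, 0.1, 92.0]
wrist_force: [0.9, -8.2, -0.5]
opening: 0.0135
```

Request:
arm_command(motion=[[0.4, [0, 0, 0], [0, 0, 0]], [0.4, [0, 0, 0], [0, 0, 0]], [0.4, [0, 0, 0], [0, 0, 0]], [0.4, [0, 0, -0.2], [0, 0, 0]], [0.4, [0, 0, -0.4], [0, 0, 0]], [0.4, [0, 0, -0.5], [0, 0, 0]], [0.4, [-0.5, 0, -0.5], [0, 0, 0]], [0.4, [-0.8, 0, 0], [0, 0, 0]], [0.4, [-0.8, 0, 0], [0, 0, 0]], [0.4, [-0.5, 0, 0], [0, 0, 0]], [0.4, [0, 0, 0], [0, 0, 0]]])

```text
time: 23.28
ee_pos: [0.5049, -0.2398, 0.1289]
tcp_rot: [180.0, 0.0, 91.9]
wrist_force: [0.0, 0.8, -0.3]
opening: 0.0341
```

```bash
python3 - <<'E'
import cv2,numpy as np
from workcell import viewer,bot
im={n:viewer.camera(n) for n in("side","top")}
for n in im: cv2.imwrite(f"pics/{n}k_full.png",im[n])
cv2.imwrite("pics/sidek.png",cv2.resize(im["side"][160:280,290:440],None,fx=5,fy=5,interpolation=cv2.INTER_CUBIC))
cv2.imwrite("pics/topk.png",cv2.resize(im["top"][140:260,220:370],None,fx=5,fy=5,interpolation=cv2.INTER_CUBIC))
E
```

```text
(no output)
```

View pics/sidek.png

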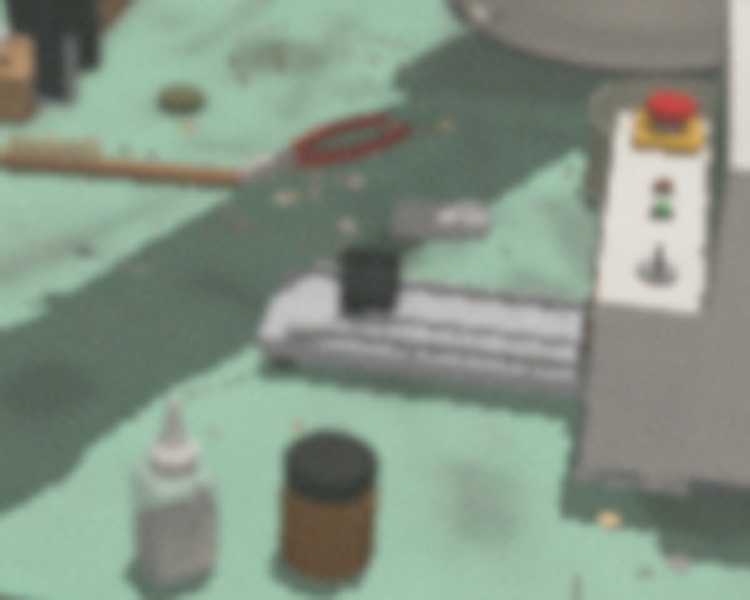

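View pics/topk.png

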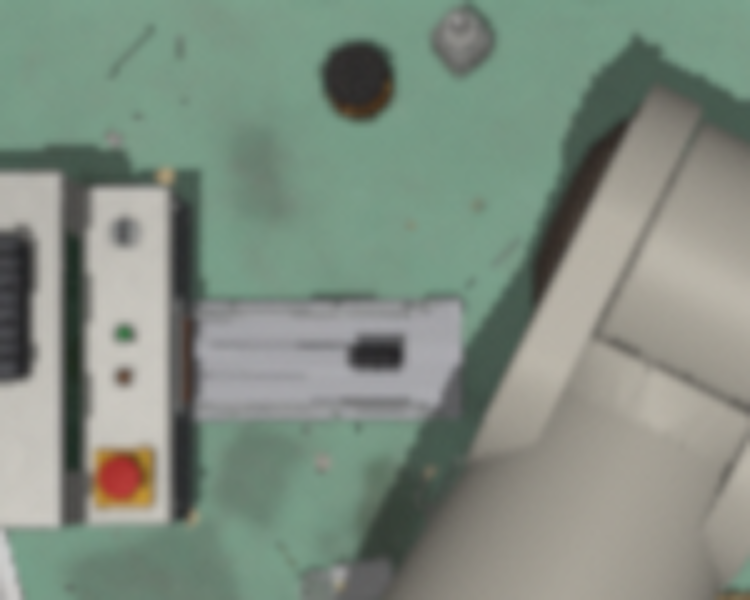

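```bash
python3 - <<'E'
from h import *
f=lambda p:tc(p,5,(220,140))
print([at("top",f(p),.056).round(4) for p in((378,351),(350,351),(405,351))])
a=cv2.imread("pics/topk_full.png");b=cv2.imread("pics/top0.png")
d=cv2.absdiff(a,b).max(2); print("glue/dropper diff",d[140:166,280:322].max(),"cup",d[195:220,415:440].max())
E
python3 plan.py .5 -.24 .13 92
```

```text
[array([ 0.5025, -0.085 ,  0.056 ]), array([ 0.5021, -0.069 ,  0.056 ]), array([ 0.5029, -0.1005,  0.056 ])]
glue/dropper diff 3 cup 4
t 23.38 pos [ 0.505  -0.2379  0.1288] rot [ 1.7999e+02 -2.0000e-02  9.2010e+01] F [-0.2   0.87  0.23] open 0.0339 q [-25.   5.  -1.  84.   0.  63.]
turn units [ 0.002 -0.003  0.002] shift units before turn [-0.032 -0.084 -0.02 ] after turn [-0.032 -0.084 -0.02 ]
```

```bash
python3 - <<'E'
from workcell import bot
print(bot.job_done())
E
```

```text
the job is handed in; nothing more can be done
None
```

The ring carrier is loaded and I handed the job in at 23.4 s of the 54 s allowed; it reports no verdict. I lifted the carrier by its block and laid it flat between the rails, nose to the flap. I let go, took it again by the tail grip and pushed it in through the flap.

**Home:** Sliding force was about 3 N. At a nose depth of about 103–105 mm it rose sharply, with about 14 N the highest reading. The tool then gave about 0.5 mm, well under the 4 mm limit, so this looks like the stop itself. I eased off to 8 N before letting go.

**Last checks:**
- **Carrier:** the tail grip rests in the trough where the fingers left it, within about 2 mm, which is the camera error. The vice's rear is about 43 mm behind the gate, past the 35 mm the flap needs to fall.
- **Bystanders:** the glue pot, dropper and cup are unmoved, with pixel differences of 4 or less.
- **Robot:** nothing is touching the carrier.

**Not confirmed directly:** the pictures don't show the seat switch or the flap angle clearly. Both are inferred from the contact force and the depth.

**Disagreement:** the side and top cameras differed by 2–4 mm on some positions. I averaged them for the cabinet. For the carrier and the lateral alignment over the bed I used mainly the top view.

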